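# Calibrate the laboratory balance

## Task

Calibrate the balance: on the terminal's sloped keypad press the long bar key and then the square key, one at a time, each fully in and let out again, and never the diamond key. Then set the largest of the three steel weights gently upright in the middle of the pan and let go of it, and with it standing there press the round key fully in and let it out. Leave the two smaller weights and the other things on the bench where they are.

Things in the scene. Friction and masses are not known exactly. Their poses are not given: they have to be found in the camera images.
- terminal: The weighing terminal, fixed: white and grey case 256 mm wide (y), 170 mm deep (x -100 to 70 mm), 190 mm tall, its front to the robot (-x at yaw 0). An upright display head stands behind the keypad, face at x = -10 mm; its upper part (z 148 to 190 mm) overhangs to x = -26 mm. Origin: underside, mid-width, 10 mm behind the display face.
- keypad (a point): Middle of the key row on the keypad's sloped surface; axes as the terminal's. The slope is 35 degrees from level, from z 30 mm at the front edge up to z 93 mm at the display face, 24 mm behind the row. Four grey keys in one row along y, 12 mm proud, 16 mm apart. There is no room for an upright tool: press square to the slope, the tool leaning back to the robot.
- key_bar_top (a point): The long bar key, 70 mm along the row by 26 mm, grey, second from the left. Its point is the middle of the key's top face: z square to the sloped face outward, y along the key row to the left, x up the slope. 
- key_bar (a joint): Travel of the long bar key: 0 = out, 0.006 m = fully pressed; springs back by itself, about 5 N to press fully.
- key_square_top (a point): The square key, 32 by 32 mm, grey, rightmost. Middle of its top face, axes as for the bar key.
- key_square (a joint): Travel of the square key: 0 = out, 0.006 m = fully pressed; springs back by itself, about 5 N to press fully.
- key_round_top (a point): The round key, 34 mm across, grey, leftmost in the row as seen from the robot. Middle of its top face, axes as for the bar key.
- key_round (a joint): Travel of the round key: 0 = out, 0.006 m = fully pressed; springs back by itself, about 5 N to press fully.
- key_diamond_top (a point): The diamond key, a 26 mm square turned 45 degrees (37 mm over its corners), not to be pressed, grey, third from the left. Middle of its top face, axes as for the bar key.
- key_diamond (a joint): Travel of the diamond key: 0 = out, 0.006 m = fully pressed; springs back by itself, about 5 N to press fully.
- scale: The weighing platform, fixed: white base 200 x 200 mm, top at z 54 mm, with a steel pan and a glass draught ring round the pan. Origin: underside, centre.
- pan (a point): Centre of the pan's top face, 72 mm above the bench, z up. The round steel pan is 124 mm across; the glass ring round it is 152 mm across inside, 160 mm outside, and its rim stands 24 mm above the pan.
- weight_large: The largest steel check weight, 38 mm across and 80 mm tall, 0.5 kg; plain cylinder for the lower 56 mm, then a neck and a knob; stands upright on the bench. Origin: centre of its underside, z up.
- weight_medium: The middle steel check weight, 29 mm across and 58 mm tall, 0.2 kg; plain cylinder for the lower 40 mm, then a neck and a knob; stands upright on the bench. Origin: centre of its underside, z up. Leave alone.
- weight_small: The smallest steel check weight, 23 mm across and 44 mm tall, 0.1 kg; plain cylinder for the lower 30 mm, then a neck and a knob; stands upright on the bench. Origin: centre of its underside, z up. Leave alone.
- reagent_bottle: Bystander: amber jar with a blue cap, 52 mm across, 115 mm tall, between terminal and platform. Origin: underside.
- beaker: Bystander: glass beaker, 76 mm across, 95 mm tall, left of the platform. Origin: underside.
- spoon: Bystander: steel measuring spoon 180 mm long lying flat, roughly along y, on the bench before the terminal. Origin: under its middle, x along it.
- tape_roll: Bystander: paper tape roll lying flat, 76 mm across, 25 mm high, right of the terminal. Origin: underside.
Not all that is in view belongs to the job. What is shaped like the weight_large but pink is not meant.

How it is judged (in metres and radians):
On the way, in this order (a step that is already met when the one before it is completed fails the run):
1. the long bar key is pressed fully in, no other key (value of joint key_bar above 0.0042 m and value of joint each of key_square, key_round, key_diamond below 0.0015 m), for 0.05 s.
2. the bar key is out again and the square key is pressed fully in, no other key (value of joint key_square above 0.0042 m and value of joint each of key_bar, key_round, key_diamond below 0.0015 m), for 0.05 s.
3. all keys are out and the largest weight stands upright in the middle of the pan, released and at rest (value of joint each of key_bar, key_square, key_round, key_diamond below 0.0015 m and z of weight_large in the frame of pan between -0.004 and 0.004 m and horizontal distance between weight_large and pan below 0.02 m and angle between weight_large's own z axis and vertical below 0.1 rad and linear speed of weight_large below 0.02 m/s and angular speed of weight_large below 0.2 rad/s and contact force between weight_large and the fingers below 0.05 N), for 0.2 s.
4. with the weight standing on the pan, the round key is pressed fully in, no other key (value of joint key_round above 0.0042 m and value of joint each of key_bar, key_square, key_diamond below 0.0015 m and z of weight_large in the frame of pan between -0.004 and 0.004 m and horizontal distance between weight_large and pan below 0.02 m and angle between weight_large's own z axis and vertical below 0.1 rad), for 0.05 s.
At the end, for the whole second after the job is handed in: All four keys are out (within 1.5 mm); the largest weight stands upright (within 0.1 rad) on the pan, within 20 mm of its centre, released and at rest (all of step 3); the robot touches nothing.
It fails at once if the diamond key is pressed (3 mm or more) (value of joint key_diamond above 0.003 m).
It fails at once if two keys are pressed at the same time (3 mm or more each) (value of joint each of key_bar, key_square above 0.003 m or value of joint each of key_bar, key_round above 0.003 m or value of joint each of key_bar, key_diamond above 0.003 m or value of joint each of key_square, key_round above 0.003 m or value of joint each of key_square, key_diamond above 0.003 m or value of joint each of key_round, key_diamond above 0.003 m).
It fails at once if the weight strikes the balance hard (over 35 N) (contact force between weight_large and scale above 35 N).
It fails at once if a smaller weight or another thing on the bench is moved by more than 30 mm or knocked over (distance of any of weight_medium, weight_small, reagent_bottle, beaker, spoon, tape_roll from where it was at the start of the episode above 0.03 m or angle between any of weight_medium, weight_small, reagent_bottle, beaker, spoon, tape_roll's own z axis and vertical above 0.5 rad).
It also fails if it takes over 72 s, if anything falls off the work surface, if the arm or the gripper's body presses on something with over 40 N, if the wrist force passes 120 N, or if a joint passes its speed limit or range.

## Robot

A 6-joint arm with a two-finger parallel gripper is mounted at the origin on the work surface. World frame = base frame: x ahead of the robot, y to its left, z up, the work surface at z = 0. Lengths are in mm, angles in degrees, forces in N, time in s.
With the tool pointing down it reaches from about 300 to 850 mm from the base axis. Payload 4.2 kg.
Tool frame: the origin (TCP) lies midway between the tips of the shut fingers; the grasp point (between the pads) lies 19 mm behind it; z points along the fingers, y is the line along which they close (so a half turn about z gives the same grasp; the last joint's range is limited). The gripper opens to 91 mm and grips with 3 to 60 N. Pads are 32 mm wide; open, the fingers measure 118 mm over their backs; the gripper's body (76 mm by 178 mm) begins 60 mm behind the grasp point.
Start: joints at [-68.755, 18.312, 89.639, -0, 72.044, -1.146], TCP at [219.038, -531.663, 213.976] pointing down, gripper open.
Joint ranges: [-177.97, 177.97], [-48.28, 115.42], [12.27, 149.76], [-77.06, 257.06], [2.81, 150.46], [-146.56, 146.56]. Speed limits (degrees/s): [147.25, 147.25, 180, 180, 180, 180].

## Interface

Orientations are given as [roll, pitch, yaw] about the fixed x, y, z axes, in that order (R = Rz(yaw) Ry(pitch) Rx(roll)).
In Python, from workcell import env gives the robot as it stands.
- The arm moves only by the tool send_rows, never from a script. Its argument "steps" is a list that holds one entry, the list of rows, each a list of 5 numbers: the shift along the tool's x, y, z scaled (see below), then the turn about the tool's z scaled (see below), then the opening, from 0 (shut) to 1 (fully open). In form: [[[dx, dy, dz, yaw, fingers], ...]]. A call has 1 to 5 rows; each row shifts and turns the commanded pose from where the row before left it, along the tool's axes as they then stand; what a row does not reach is not made up. The controller multiplies each number of a shift by 0.04 m and each number of a turn by 0.12 rad. A row lasts 1/12 s, in which the tool goes at most 41.7 mm and 7.16 degrees, less where a joint would pass 70% of its speed; a pose out of reach is approached as far as the arm can. A call with a number of a shift or a turn outside -1 to 1 is refused whole. A call with a gripper value outside its range is refused whole. The fingers move at their own pace and stop on an object; "squeeze" is the grip in N (left out, the last holds). Time passes only in rows, so rows that do not move let the fingers close. It gives the time, the measured TCP pose, the force, the opening and the grip force at its end, in the units of the state.
- env.state(): the state, without advancing time (a new reading comes with each control period).
- env.grab_frame(name): name is "scene" or "top"; returns a dict with "pixels" (480x640x3 uint8, red, green, blue), "depth" (480x640 float32, mm along the optical axis (not along the pixel's ray), 0 where there is no reading), "intrinsics" (3x3 intrinsics, pixels), "dist" ([k1, k2, p1, p2, k3] as OpenCV has them; the pictures are not rectified), "cam_to_world" (4x4, takes a point from camera to world coordinates). Camera axes: x right, y down, z forward; pixel columns grow to the right and rows downward; lengths in mm; the calibration is good to about 2 mm. A picture is of the moment at which its call begins.
- env.job_done(): hands the job in; it is judged then, once.
The state is a dict: "time_s": time; "qpos": joint angles; "qvel": joint speeds; "effort": joint torques, N m; "ee_pos": TCP position; "ee_rot": TCP orientation; "force": force on the tool from outside, world axes, zero at the start; "torque": the same for the moment, N m; "gripper_width": finger opening in mm; "gripper_force": force on a finger pad.
Only numpy, scipy, OpenCV 4.12 (cv2) and the standard library are available. Lean on these libraries where they do the work, as an engineer would, in place of code of your own. Each camera call takes 0.05 s, during which the arm holds its last target. There are 200 camera calls.

## Working session

There is one attempt and no reset: what is moved stays moved. The work goes in short steps, Python scripts to look and compute and a tool call to move; the robot and the scene stay as the last step left them, time stands still between calls to the robot, and variables do not carry over. Pictures are saved under pics/ and viewed, at most 10 in all, crops included, and the job is handed in when it is done.

Besides the shell and the picture viewer there is one more tool, called by a JSON object that holds its "api" and its "payload", one argument or row to a line. send_rows: Moves the arm, as the interface text tells. Shifts and turns lie within -1 to 1; 1 stands for 0.04 m of shift or 0.12 rad of turn. Its arguments: {"type":"object","properties":{"steps":{"type":"array"},"squeeze":{"type":"number"}},"required":["steps"]}

```bash
mkdir -p pics; ls; python3 - <<'E'
from workcell import env
import cv2,numpy as np,pickle
for n in("scene","top"):
    f=env.grab_frame(n); pickle.dump(f,open(n+'.pkl','wb')); cv2.imwrite(f'pics/{n}0.png',f['pixels'][:,:,::-1])
    print(n,f['intrinsics'].tolist(),f['dist'],np.round(f['cam_to_world'],3).tolist())
s=env.state();print(s)
E
```

```text
pics
scene [[555.6092467605654, 0.0, 333.22026112107443], [0.0, 555.6092467605654, 237.82079024071277], [0.0, 0.0, 1.0]] [-0.09887614  0.          0.          0.          0.        ] [[0.921, 0.268, -0.283, 926.307], [0.39, -0.633, 0.669, -1011.136], [0.001, -0.727, -0.687, 1106.152], [0.0, 0.0, 0.0, 1.0]]
top [[509.6203573336687, 0.0, 326.52933828254663], [0.0, 509.6203573336687, 239.9948786075787], [0.0, 0.0, 1.0]] [-0.07614691  0.          0.          0.          0.        ] [[-0.002, -0.984, 0.181, 272.885], [-1.0, -0.001, -0.019, 1.96], [0.019, -0.181, -0.983, 1480.443], [0.0, 0.0, 0.0, 1.0]]
{'time_s': 0.1, 'qpos': array([-6.87552168e+01,  1.83466898e+01,  8.96986918e+01,  2.24680513e-04,
        7.20421387e+01, -1.14593022e+00]), 'qvel': array([-0.00070123,  0.05944787, -0.27965786, -0.10119526, -0.01931323,
       -0.09912163]), 'effort': array([-5.80706546e-04, -4.13332880e+01, -2.32509112e+01,  7.28117418e-02,
        4.21568099e-02, -3.97767246e-05]), 'ee_pos': array([ 218.87268616, -531.2414746 ,  213.2221616 ]), 'ee_rot': array([-1.79912502e+02, -1.96389559e-03,  2.23906424e+01]), 'force': array([ 0.46124253,  0.32656938, -0.0051893 ]), 'torque': array([ 0.00338945, -0.00596019, -0.00587834]), 'gripper_force': 0.0, 'gripper_width': 91.20597304486476}
```

View pics/scene0.png

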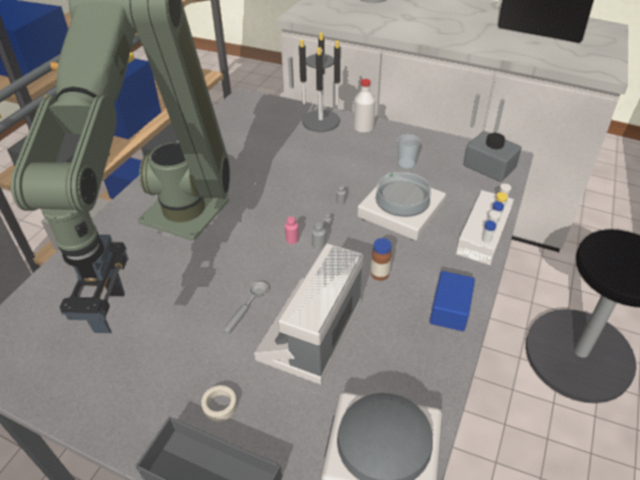

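View pics/top0.png

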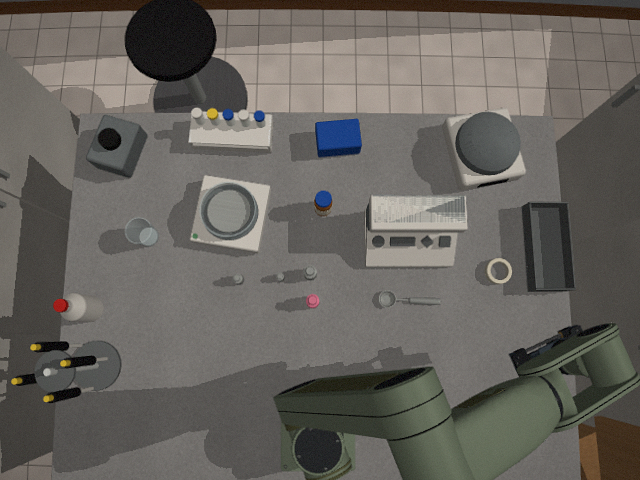

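Scene: arm at upper left. Top: keys in a row at y≈241: round (378), bar (402), diamond (427), square (445). Pan is at (229,211). Three grey weights stand at (238,280), (280,277) and (311,272), with the pink decoy at (313,300). The largest grey one looks to be (311,272). Next I measure and crop.

```bash
cat > h.py <<'E'
import cv2,numpy as np,pickle
from workcell import env
def load(n): return pickle.load(open(n+'.pkl','rb'))
def rays(f,uv):
    p=cv2.undistortPoints(np.array(uv,float).reshape(-1,1,2),f['intrinsics'],f['dist']).reshape(-1,2)
    return np.c_[p,np.ones(len(p))]
def plane(f,uv,z):
    T=f['cam_to_world'];d=rays(f,uv)@T[:3,:3].T;c=T[:3,3]
    return c+d*((z-c[2])/d[:,2])[:,None]
def cloud(f):
    v,u=np.mgrid[:480,:640]
    r=rays(f,np.c_[u.ravel(),v.ravel()])*f['depth'].reshape(-1,1)
    T=f['cam_to_world'];return (r@T[:3,:3].T+T[:3,3]).reshape(480,640,3)
E
python3 - <<'E'
from h import *
t=load('top');s=load('scene');C=cloud(t);D=cloud(s)
np.set_printoptions(precision=1,suppress=True)
for u,v in[(378,241),(402,241),(427,241),(445,241),(311,270),(280,275),(238,279),(313,298),(229,211),(400,260)]:print(u,v,C[v,u])
I=t['pixels'];b=cv2.resize(I[185:310,190:350][:,:,::-1],None,fx=5,fy=5,interpolation=2)[:560]
a=cv2.resize(I[190:275,355:475][:,:,::-1],None,fx=6.5,fy=6.5,interpolation=2)
cv2.imwrite('pics/w.png',b);cv2.imwrite('pics/k.png',a)
for nm,P in(('top',C),('scene',D)):   # head top plane
    z=P[...,2];m=(z>175)&(z<200)&(P[...,0]>350)&(P[...,1]<100)&(P[...,1]>-450)
    q=P[m][:,:2].astype(np.float32);print(nm,len(q),cv2.minAreaRect(q),z[m].mean())
    # tops of weights: local blobs over bench
    m=((z>25)&(z<100)&(P[...,0]>330)&(P[...,0]<560)&(P[...,1]>0)&(P[...,1]<330)).astype(np.uint8)
    n,l,st,_=cv2.connectedComponentsWithStats(m)
    for i in range(1,n):
        if st[i,4]>8:
            q=P[l==i];print(nm,st[i],q.mean(0),q[:,2].max())
E
```

```text
378 241 [ 526.8 -168.4   85.2]
402 241 [ 527.5 -236.3   82.1]
427 241 [ 527.4 -306.9   82.7]
445 241 [ 527.  -357.4   85.3]
311 270 [446.   18.2  81.3]
280 275 [436.2 106.3  44.7]
238 279 [422.9 222.   62.3]
313 298 [368.9  12.6  79.9]
229 211 [615.1 251.5  73. ]
400 260 [ 479.5 -235.8   42. ]
top 3512 ((584.8383178710938, -264.8670654296875), (97.2826919555664, 257.84869384765625), 0.16715309023857117) 188.73545194740504
top [ 202  229   61   24 1012] [536.  237.8  57.5] 99.98701016810173
top [303 265  14  14 151] [443.8  22.1  64.8] 85.4791819503589
top [232 273  11  11  90] [427.7 227.2  47. ] 62.30977663161275
top [276 272   8   8  51] [435.2 108.7  36.5] 45.3388471693338
top [306 294  12  14 140] [363.7  16.1  66. ] 85.25919946066324
scene 4030 ((587.1869506835938, -266.2458801269531), (97.86428833007812, 257.9272766113281), 0.5171005129814148) 188.8698276496322
scene [358 173  34  47 589] [538.1 216.8  58.9] 99.86717128605574
scene [337 185   9  14  99] [430.5 222.8  42.4] 63.22804675567545
scene [324 213   8  10  51] [435.8 104.7  35.6] 45.95644779004397
scene [285 216  14  22 175] [369.1  10.2  59.9] 85.21690743733393
scene [312 222  14  23 243] [448.6  14.3  54.7] 83.7078585402694
```

View pics/k.png

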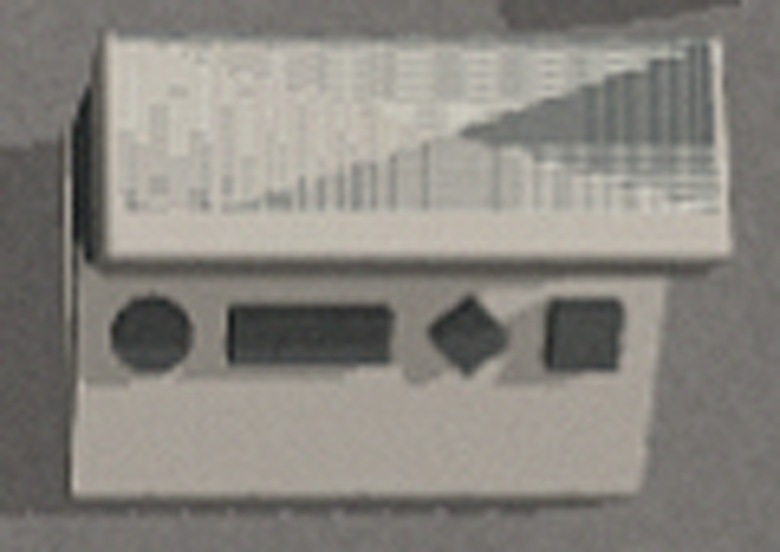

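View pics/w.png

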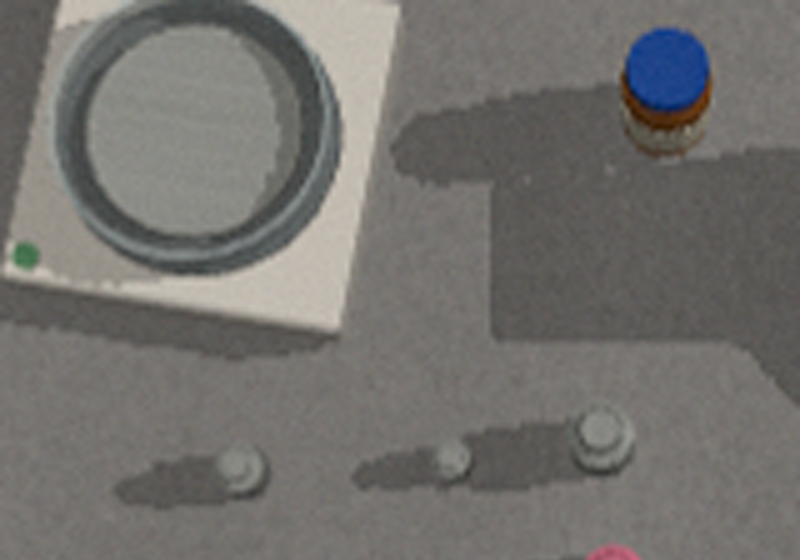

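Crop k shows round (151,333), bar (311,335), diamond (468,335) and square (584,334). Crop w confirms the weight: of the candidates (238,280), (280,277), (311,272) and pink (313,300), the widest grey steel one is at top pixel (311,272), about 80 mm tall, so that is the one meant. The head's front edge is at x≈537, keypad yaw is about 0, and key tops are at y ≈ -169, -237, -307 and -358. The measured layout matches the given sizes.

The moves can't tilt the tool, so I'll press with the leading edge of the shut fingertips, with the gripper body just in front of the head.

{"api": "send_rows", "payload": {
  "steps": [
    [[0,0,0,0.815,0],[0,0,0,0.815,0],[0,0,0,0.815,0],[0,0,0,0.815,0]]
  ]
}}

```text
time_s: 0.43
ee_pos: [218.9, -531.4, 213.5]
ee_rot: [-179.9, 0.0, -0.3]
force: [-0.3, 0.2, 0.3]
gripper_width: 67.5
gripper_force: 0.0
```

{"api": "send_rows", "payload": {
  "steps": [
    [[0.6275,-0.735,0,0,0],[0.6275,-0.735,0,0,0],[0.6275,-0.735,0,0,0],[0.6275,-0.735,0,0,0],[0.6275,-0.735,0,0,0]]
  ]
}}

```text
time_s: 0.85
ee_pos: [345.2, -383.1, 213.6]
ee_rot: [-180.0, 0.0, -0.1]
force: [-0.5, -0.9, 0.3]
gripper_width: 34.2
gripper_force: 0.0
```

{"api": "send_rows", "payload": {
  "steps": [
    [[0.6275,-0.735,0,0,0],[0.6275,-0.735,0,0,0],[0.6275,-0.735,0,0,0],[0.6275,-0.735,0,0,0],[0.6275,-0.735,0,0,0]]
  ]
}}

```text
time_s: 1.27
ee_pos: [470.8, -236.0, 213.7]
ee_rot: [-180.0, 0.0, -0.0]
force: [0.4, -1.3, -0.2]
gripper_width: 1.5
gripper_force: 0.0
```

{"api": "send_rows", "payload": {
  "steps": [
    [[0,0,0,0,0],[0,0,0,0,0]]
  ]
}}

```text
time_s: 1.43
ee_pos: [470.9, -236.2, 213.5]
ee_rot: [-180.0, 0.1, 0.2]
force: [0.0, -0.3, -0.5]
gripper_width: 0.7
gripper_force: 0.0
```

{"api": "send_rows", "payload": {
  "steps": [
    [[0,0,0.75,0,0],[0,0,0.75,0,0],[0,0,0.75,0,0],[0,0,0.75,0,0],[0,0,0,0,0]]
  ]
}}

```text
time_s: 1.85
ee_pos: [465.2, -236.8, 88.7]
ee_rot: [-179.7, 0.6, -0.1]
force: [-1.3, 0.6, -0.1]
gripper_width: 0.7
gripper_force: 0.0
```

{"api": "send_rows", "payload": {
  "steps": [
    [[0.3,0,0,0,0],[0.3,0,0,0,0],[0,0,0,0,0]]
  ]
}}

```text
time_s: 2.1
ee_pos: [498.7, -239.5, 96.4]
ee_rot: [179.8, -0.4, -0.0]
force: [0.8, -0.3, 0.9]
gripper_width: 0.4
gripper_force: 0.0
```

```bash
python3 - <<'E'
from h import *
f=env.grab_frame('scene');I=f['pixels'][:,:,::-1]
cv2.imwrite('pics/p1.png',cv2.resize(I[180:400,220:420],None,fx=2.7,fy=2.7,interpolation=2))
P=cloud(f);np.set_printoptions(precision=1,suppress=True)
# gripper points ahead of head front
z=P[...,2];m=(z>95)&(z<300)&(P[...,0]>420)&(P[...,0]<536)&(P[...,1]>-340)&(P[...,1]<-130)
q=P[m]
for a in range(95,300,15):
    r=q[(q[:,2]>=a)&(q[:,2]<a+15)]
    if len(r)>3: print(a,len(r),r.min(0),r.max(0))
E
```

```text
110 10 [ 502.6 -251.7  110.6] [ 509.8 -248.1  123.3]
125 18 [ 508.1 -253.3  125.1] [ 517.2 -231.   138.8]
140 14 [ 508.1 -255.   140.2] [ 518.4 -236.4  154.8]
170 149 [ 461.3 -323.7  171.6] [ 535.8 -163.3  184.9]
185 365 [ 459.7 -325.9  185.1] [ 535.8 -160.4  200. ]
200 350 [ 459.7 -332.4  200. ] [ 536.  -149.2  215. ]
215 721 [ 460.8 -331.   215. ] [ 535.9 -149.8  230. ]
230 132 [ 476.5 -260.1  230.1] [ 526.4 -195.8  244.5]
245 63 [ 477.4 -257.3  245.2] [ 522.5 -241.   258.2]
260 79 [ 464.3 -274.5  260.9] [ 536.  -186.8  275. ]
275 281 [ 463.1 -279.7  275. ] [ 535.7 -191.1  289.9]
290 55 [ 484.9 -272.7  290.2] [ 530.6 -233.1  299.9]
```

View pics/p1.png

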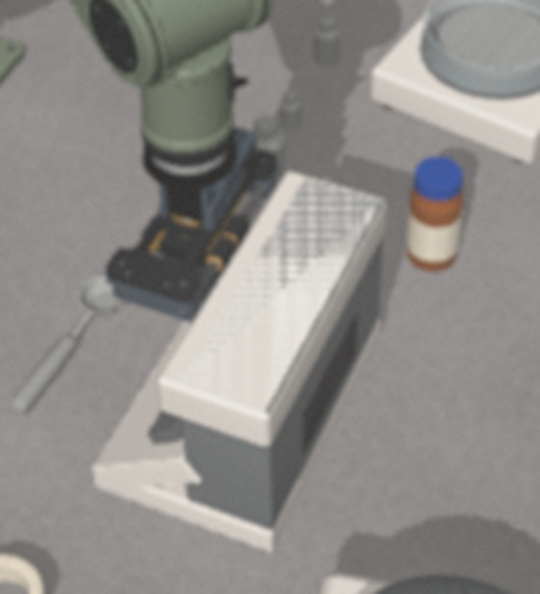

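The picture shows the gripper body flush in front of the head (body front at x≈536, about pixel (230,240) in the crop) and touching nothing. I'll settle, then read the pose.

{"api": "send_rows", "payload": {
  "steps": [
    [[0,0,0,0,0],[0,0,0,0,0],[0,0,0,0,0],[0,0,0,0,0]]
  ]
}}

```text
time_s: 2.48
ee_pos: [494.0, -237.7, 94.3]
ee_rot: [180.0, -0.0, -0.0]
force: [0.2, -0.5, -0.7]
gripper_width: 0.3
gripper_force: 0.0
```

{"api": "send_rows", "payload": {
  "steps": [
    [[0.1,0,0,0,0],[0,0,0,0,0],[0,0,0,0,0]]
  ]
}}

```text
time_s: 2.73
ee_pos: [498.4, -237.8, 94.0]
ee_rot: [180.0, -0.0, -0.0]
force: [-0.8, -0.2, 0.4]
gripper_width: 0.4
gripper_force: 0.0
```

{"api": "send_rows", "payload": {
  "steps": [
    [[0.05,0,0,0,0],[0,0,0,0,0],[0,0,0,0,0]]
  ]
}}

```text
time_s: 2.98
ee_pos: [498.5, -237.7, 94.0]
ee_rot: [-180.0, 0.2, -0.0]
force: [-5.8, -0.2, 2.5]
gripper_width: 0.6
gripper_force: 2.6
```

{"api": "send_rows", "payload": {
  "steps": [
    [[0.04,0,0,0,0],[0,0,0,0,0],[0,0,0,0,0]]
  ]
}}

```text
time_s: 3.23
ee_pos: [498.3, -237.6, 94.1]
ee_rot: [-180.0, 0.4, -0.0]
force: [-11.6, -1.3, 8.1]
gripper_width: 0.6
gripper_force: 5.7
```

```bash
python3 - <<'E'
from h import *
s=env.state();print(s['force'],s['torque'],s['ee_pos'],s['ee_rot'])
E
```

```text
[-11.62229158  -1.28195836   8.06543681] [-0.01007456  0.82709126  0.00262956] [ 498.25222117 -237.63965477   94.09898069] [-1.79958993e+02  3.92229367e-01 -1.51602059e-03]
```

{"api": "send_rows", "payload": {
  "steps": [
    [[-0.04,0,0,0,0],[-0.04,0,0,0,0],[0,0,0,0,0]]
  ]
}}

```text
time_s: 3.48
ee_pos: [498.5, -237.8, 94.0]
ee_rot: [180.0, -0.0, -0.0]
force: [0.2, 0.2, -0.2]
gripper_width: 0.3
gripper_force: 0.0
```

{"api": "send_rows", "payload": {
  "steps": [
    [[0,0,0.1,0,0],[0,0,0,0,0],[0,0,0,0,0]]
  ]
}}

```text
time_s: 3.73
ee_pos: [498.7, -237.7, 89.5]
ee_rot: [-180.0, 0.0, -0.0]
force: [0.0, -0.4, -0.2]
gripper_width: 0.5
gripper_force: 0.0
```

{"api": "send_rows", "payload": {
  "steps": [
    [[0,0,0.1,0,0],[0,0,0,0,0],[0,0,0,0,0]]
  ]
}}

```text
time_s: 3.98
ee_pos: [498.6, -237.7, 85.6]
ee_rot: [-180.0, 0.0, -0.0]
force: [-0.2, 0.7, 0.5]
gripper_width: 0.6
gripper_force: 0.0
```

```bash
python3 - <<'E'
from h import *
s=env.state();print(s['force'],s['torque'],s['ee_pos'],s['ee_rot'])
E
```

```text
[-0.15149581  0.73415506  0.48015882] [ 0.03588806  0.02548253 -0.00530658] [ 498.64457409 -237.7064392    85.6076018 ] [-1.79992647e+02  6.85314744e-03 -2.48836930e-02]
```

{"api": "send_rows", "payload": {
  "steps": [
    [[0,0,0.1,0,0],[0,0,0,0,0],[0,0,0,0,0]]
  ]
}}

```text
time_s: 4.23
ee_pos: [498.6, -237.8, 81.8]
ee_rot: [180.0, 0.0, -0.0]
force: [-0.5, 0.1, 1.3]
gripper_width: 0.3
gripper_force: 0.2
```

{"api": "send_rows", "payload": {
  "steps": [
    [[0,0,0.1,0,0],[0,0,0,0,0],[0,0,0,0,0]]
  ]
}}

```text
time_s: 4.48
ee_pos: [498.7, -237.9, 78.1]
ee_rot: [180.0, -0.0, -0.0]
force: [-1.1, -0.4, 2.8]
gripper_width: 0.2
gripper_force: 1.4
```

{"api": "send_rows", "payload": {
  "steps": [
    [[0,0,0.05,0,0],[0,0,0,0,0],[0,0,0,0,0]]
  ]
}}

```text
time_s: 4.73
ee_pos: [498.9, -238.0, 76.3]
ee_rot: [180.0, -0.1, -0.0]
force: [-0.9, 0.4, 3.4]
gripper_width: 0.3
gripper_force: 1.9
```

{"api": "send_rows", "payload": {
  "steps": [
    [[0.01,0,0.03,0,0],[0,0,0,0,0],[0,0,0,0,0]]
  ]
}}

```text
time_s: 4.98
ee_pos: [498.9, -237.9, 75.1]
ee_rot: [180.0, -0.0, -0.0]
force: [-1.0, -0.3, 6.6]
gripper_width: 0.2
gripper_force: 3.1
```

{"api": "send_rows", "payload": {
  "steps": [
    [[0.01,0,0.03,0,0],[0,0,0,0,0],[0,0,0,0,0]]
  ]
}}

```text
time_s: 5.23
ee_pos: [498.8, -237.9, 74.1]
ee_rot: [180.0, 0.0, -0.0]
force: [-4.6, -0.4, 7.6]
gripper_width: 0.4
gripper_force: 4.4
```

{"api": "send_rows", "payload": {
  "steps": [
    [[0,0,0.03,0,0],[0,0,0,0,0],[0,0,0,0,0]]
  ]
}}

```text
time_s: 5.48
ee_pos: [498.8, -238.0, 73.3]
ee_rot: [180.0, 0.0, -0.0]
force: [-4.7, 0.2, 9.7]
gripper_width: 0.6
gripper_force: 6.3
```

{"api": "send_rows", "payload": {
  "steps": [
    [[0,0,0.03,0,0],[0,0,0,0,0],[0,0,0,0,0]]
  ]
}}

```text
time_s: 5.73
ee_pos: [497.5, -237.6, 70.6]
ee_rot: [-180.0, 0.2, -0.0]
force: [-4.0, -0.9, 1.3]
gripper_width: 0.5
gripper_force: 2.3
```

The force rose along the spring, then stepped up at z≈75, 7 mm below first contact. That means the bar reached its stop before the finger slid off its front edge. I'll back out and check that the bar is out again.

{"api": "send_rows", "payload": {
  "steps": [
    [[-0.3,0,0,0,0],[-0.3,0,0,0,0],[-0.4,0,-0.3,0,0],[-0.5,0,-0.6,0,0],[-0.5,0,0,0,0]]
  ]
}}

```text
time_s: 6.15
ee_pos: [420.8, -238.7, 109.9]
ee_rot: [179.8, -0.3, -0.0]
force: [-0.2, -0.9, 1.1]
gripper_width: 0.4
gripper_force: 0.0
```

{"api": "send_rows", "payload": {
  "steps": [
    [[0,0.75,0,0,0],[0,0.75,0,0,0],[0,0.75,0,0,0],[0,0.75,0,0,0],[0,0,0,0,0]]
  ]
}}

```text
time_s: 6.57
ee_pos: [420.0, -362.8, 107.1]
ee_rot: [179.8, -0.2, -0.2]
force: [0.8, -0.7, 0.4]
gripper_width: 0.5
gripper_force: 0.0
```

{"api": "send_rows", "payload": {
  "steps": [
    [[0,0,0,0,0],[0,0,0,0,0],[0,0,0,0,0]]
  ]
}}

```text
time_s: 6.82
ee_pos: [419.0, -356.5, 106.9]
ee_rot: [-179.9, 0.0, 0.0]
force: [-0.1, 0.5, -0.5]
gripper_width: 0.0
gripper_force: 0.0
```

```bash
python3 - <<'E'
from h import *
np.set_printoptions(precision=1,suppress=True)
f=env.grab_frame('top');A=cloud(load('top'));B=cloud(f)
for u in(378,402,427,445): print(u,A[239:245,u-3:u+4,2].mean(),B[239:245,u-3:u+4,2].mean())
print(env.state()['ee_pos'])
pickle.dump(f,open('top1.pkl','wb'))
I=f['pixels'];k=I[190:275,355:475];cv2.imwrite('pics/k1.png',cv2.resize(k[:,:,::-1],None,fx=6.5,fy=6.5,interpolation=2))
E
```

```text
378 85.12037328360744 86.11156377359706
402 85.25834186148701 119.40263629395534
427 118.61069950172082 85.70214485759013
445 85.63442599049284 86.34077807569763
[ 419.2 -356.5  107. ]
```

View pics/k1.png

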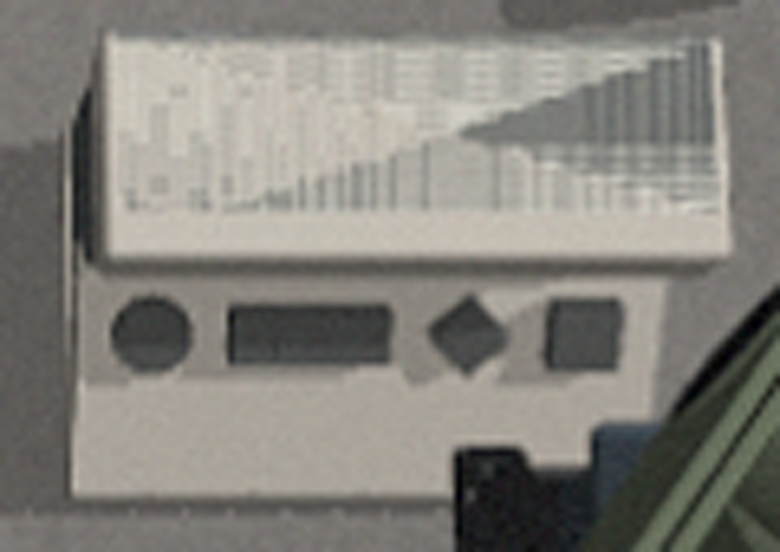

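Bar at crop (311,335) is out, with all keys looking as before. Next the square key.

{"api": "send_rows", "payload": {
  "steps": [
    [[0.5,0.03,0.2,0,0],[0.5,0,0.2,0,0],[0.5,0,0,0,0],[0.35,0,0,0,0],[0,0,0,0,0]]
  ]
}}

```text
time_s: 7.28
ee_pos: [496.1, -358.0, 91.1]
ee_rot: [180.0, -0.1, 0.1]
force: [0.0, -0.0, -0.2]
gripper_width: 0.7
gripper_force: 0.0
```

{"api": "send_rows", "payload": {
  "steps": [
    [[0,0,0,0,0],[0,0,0,0,0],[0,0,0,0,0],[0.12,0,0,0,0],[0,0,0,0,0]]
  ]
}}

```text
time_s: 7.7
ee_pos: [498.4, -359.2, 91.5]
ee_rot: [180.0, -0.1, -0.1]
force: [-0.3, 0.4, 0.0]
gripper_width: 0.6
gripper_force: 0.0
```

{"api": "send_rows", "payload": {
  "steps": [
    [[0,0,0,0,0],[0,0,0.1,0,0],[0,0,0,0,0],[0,0,0,0,0]]
  ]
}}

```text
time_s: 8.03
ee_pos: [497.8, -358.9, 86.8]
ee_rot: [-180.0, 0.0, -0.0]
force: [0.1, 0.4, -1.3]
gripper_width: 0.4
gripper_force: 0.0
```

{"api": "send_rows", "payload": {
  "steps": [
    [[0.03,0,0.1,0,0],[0,0,0,0,0],[0,0,0,0,0]]
  ]
}}

```text
time_s: 8.28
ee_pos: [498.8, -358.8, 82.6]
ee_rot: [-180.0, 0.1, -0.0]
force: [-1.6, -0.7, -1.2]
gripper_width: 0.6
gripper_force: 0.8
```

{"api": "send_rows", "payload": {
  "steps": [
    [[0,0,0.1,0,0],[0,0,0,0,0],[0,0,0,0,0]]
  ]
}}

```text
time_s: 8.53
ee_pos: [498.8, -359.1, 79.1]
ee_rot: [180.0, 0.0, -0.0]
force: [-3.0, -0.2, 1.9]
gripper_width: 0.2
gripper_force: 3.1
```

{"api": "send_rows", "payload": {
  "steps": [
    [[0,0,0.05,0,0],[0,0,0,0,0],[0,0,0,0,0]]
  ]
}}

```text
time_s: 8.78
ee_pos: [498.9, -359.2, 77.8]
ee_rot: [180.0, 0.0, -0.0]
force: [-5.6, 0.5, 5.2]
gripper_width: 0.4
gripper_force: 4.2
```

{"api": "send_rows", "payload": {
  "steps": [
    [[0,0,0.03,0,0],[0,0,0,0,0],[0,0,0,0,0]]
  ]
}}

```text
time_s: 9.03
ee_pos: [498.9, -359.2, 77.1]
ee_rot: [180.0, 0.0, -0.0]
force: [-6.0, -0.5, 6.5]
gripper_width: 0.5
gripper_force: 4.9
```

{"api": "send_rows", "payload": {
  "steps": [
    [[0,0,0.03,0,0],[0,0,0,0,0],[0,0,0,0,0]]
  ]
}}

```text
time_s: 9.28
ee_pos: [498.9, -359.3, 76.1]
ee_rot: [179.9, -0.0, -0.0]
force: [-6.7, -0.4, 8.5]
gripper_width: 0.7
gripper_force: 5.5
```

{"api": "send_rows", "payload": {
  "steps": [
    [[0,0,0.03,0,0],[0,0,0,0,0],[0,0,0,0,0]]
  ]
}}

```text
time_s: 9.53
ee_pos: [498.9, -359.4, 75.1]
ee_rot: [179.9, -0.0, -0.0]
force: [-7.2, 1.0, 9.8]
gripper_width: 0.5
gripper_force: 5.8
```

{"api": "send_rows", "payload": {
  "steps": [
    [[0,0,0.03,0,0],[0,0,0,0,0],[0,0,0,0,0]]
  ]
}}

```text
time_s: 9.78
ee_pos: [499.0, -359.5, 74.2]
ee_rot: [179.9, -0.0, -0.0]
force: [-8.1, 1.6, 10.3]
gripper_width: 0.1
gripper_force: 6.3
```

{"api": "send_rows", "payload": {
  "steps": [
    [[0,0,0.04,0,0],[0,0,0,0,0],[0,0,0,0,0]]
  ]
}}

```text
time_s: 10.03
ee_pos: [499.0, -359.6, 73.3]
ee_rot: [179.9, -0.0, -0.0]
force: [-8.3, 2.1, 14.3]
gripper_width: 0.6
gripper_force: 10.2
```

{"api": "send_rows", "payload": {
  "steps": [
    [[0,0,0.04,0,0],[0,0,0,0,0],[0,0,0,0,0]]
  ]
}}

```text
time_s: 10.28
ee_pos: [499.1, -359.6, 73.1]
ee_rot: [179.9, -0.1, -0.0]
force: [-10.9, 1.8, 20.3]
gripper_width: 0.6
gripper_force: 13.2
```

```bash
python3 - <<'E'
from h import *
np.set_printoptions(precision=1,suppress=True)
f=env.grab_frame('top');B=cloud(f);print(env.state()['force'],env.state()['torque'])
print(B[236:250,438:452:2,2]);print(B[236:250,438:452:2,0])
I=f['pixels'];cv2.imwrite('pics/k2.png',cv2.resize(I[190:275,355:475][:,:,::-1],None,fx=6.5,fy=6.5,interpolation=2))
E
```

```text
[-10.5   2.7  21.2] [0.5 0.7 0.1]
[[195.5 219.4 242.5 250.3 424.8 475.  504.6]
 [196.9 219.7 237.8 248.6 436.4 488.4 517.1]
 [196.  217.1 240.8 410.3 446.2 497.2 520.9]
 [196.8 219.3 240.8 432.  474.8 522.6 522. ]
 [206.4 222.4 240.4 448.9 486.7 524.1 523.4]
 [199.1 217.6 431.2 463.6 499.3 529.2 525.5]
 [195.4 213.5 442.3 475.4 507.9 527.6 524.6]
 [193.6 222.3 451.7 488.6 514.  526.3 529.7]
 [188.1 432.  465.8 498.9 528.4 530.5 527. ]
 [196.1 443.8 475.1 510.  527.7 527.5 529. ]
 [195.2 454.1 486.8 519.8 533.1 525.7 530.4]
 [429.  465.2 499.2 526.1 529.6 530.  530.2]
 [443.4 477.9 513.9 529.4 529.4 529.7 528.8]
 [457.1 490.7 523.9 527.3 529.  527.8 530.5]]
[[520.1 515.5 511.1 509.6 476.  466.3 460.6]
 [517.2 512.9 509.4 507.4 471.6 461.7 456.3]
 [514.7 510.8 506.3 474.4 467.6 458.  453.6]
 [511.9 507.8 503.8 468.2 460.2 451.3 451.4]
 [507.5 504.6 501.3 462.9 455.9 449.1 449.2]
 [506.3 502.9 464.  458.1 451.6 446.2 446.8]
 [504.3 501.1 459.9 453.9 448.1 444.5 445.1]
 [502.  496.9 456.1 449.5 445.  442.8 442.2]
 [500.4 457.4 451.5 445.7 440.5 440.1 440.7]
 [496.3 453.2 447.8 441.7 438.7 438.7 438.4]
 [493.9 449.4 443.7 438.1 435.8 437.1 436.3]
 [451.5 445.4 439.6 435.  434.4 434.4 434.3]
 [447.  441.2 435.1 432.6 432.6 432.5 432.6]
 [442.6 437.  431.5 431.  430.7 430.9 430.4]]
```

View pics/k2.png

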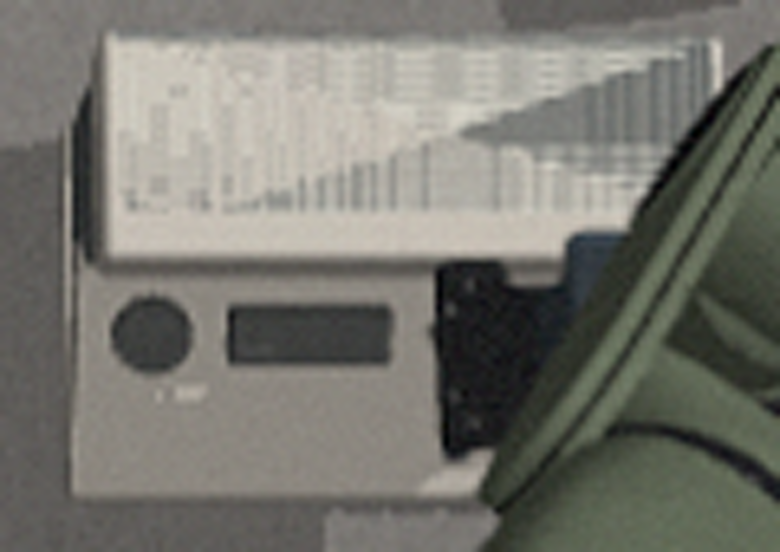

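The square key is on its hard stop: z stalls at 73.2 while Fz jumps to 20 N. The full-travel height is therefore about 73.3, which the bar press also reached under load. I'll let it out and go to the weight.

{"api": "send_rows", "payload": {
  "steps": [
    [[-0.06,0,-0.2,0,0],[-0.2,0,-0.4,0,0],[-0.4,0,-0.5,0,0],[-0.4,0,-0.6,0,0.6],[-0.5,0,-0.7,0,0.8]]
  ]
}}

```text
time_s: 10.75
ee_pos: [437.1, -358.4, 165.0]
ee_rot: [-179.9, -0.0, 0.0]
force: [1.0, -0.1, 0.2]
gripper_width: 11.1
gripper_force: 0.0
```

{"api": "send_rows", "payload": {
  "steps": [
    [[0,-0.85,-0.2,0,0.8],[0,-0.85,-0.2,0,0.8],[0,-0.85,0,0,0.8],[0,-0.85,0,0,0.8],[0,-0.85,0,0,0.8]]
  ]
}}

```text
time_s: 11.17
ee_pos: [437.5, -187.5, 181.5]
ee_rot: [180.0, -0.1, -0.1]
force: [0.9, 0.6, 0.4]
gripper_width: 44.2
gripper_force: 0.0
```

{"api": "send_rows", "payload": {
  "steps": [
    [[0,-0.85,0,0,0.8],[0,-0.85,0,0,0.8],[0,0,0,0,0.8],[0,0,0,0,0.8],[0,0,0,0,0.8]]
  ]
}}

```text
time_s: 11.58
ee_pos: [437.7, -121.2, 181.3]
ee_rot: [180.0, -0.1, 0.0]
force: [0.3, -0.9, -0.2]
gripper_width: 72.8
gripper_force: 0.0
```

```bash
python3 - <<'E'
from h import *
np.set_printoptions(precision=1,suppress=True)
t=load('top');s=load('scene');f=env.grab_frame('top');B=cloud(f)
for u in(378,402,427,445): print(u,np.median(B[239:245,u-3:u+4,2]))
for n,F in(('top',t),('scene',s)):
    P=cloud(F);z=P[...,2]
    for nm,cx,cy in(('large',446,18),('pan',612,250)):
        near=np.hypot(P[...,0]-cx,P[...,1]-cy)
        m=((z>72)&(z<86)&(near<30)) if nm=='large' else ((z>88)&(z<102)&(near<105))
        v,u=np.nonzero(m);zz=80 if nm=='large' else 96
        q=plane(F,np.c_[u,v],zz)
        (c,r)=cv2.minEnclosingCircle(q[:,:2].astype(np.float32))
        print(n,nm,len(q),'mean',q.mean(0),'circ',c,r)
    # platform base top at z 54
    m=(np.abs(z-54)<4)&(np.abs(P[...,0]-612)<150)&(np.abs(P[...,1]-250)<150)
    print(n,'base',cv2.minAreaRect(P[m][:,:2].astype(np.float32)))
    m=(np.abs(z-72)<3)&(np.hypot(P[...,0]-612,P[...,1]-250)<75);print('pan surf',P[m].mean(0),m.sum())
    # weight body points z 5..50
    m=(z>10)&(z<86)&(np.hypot(P[...,0]-446,P[...,1]-18)<35);q=P[m][:,:2].astype(np.float32)
    print('w all',cv2.minEnclosingCircle(q))
print(env.state()['ee_pos'],env.state()['gripper_width'])
E
```

```text
378 554.9299878492586
402 553.8921829329811
427 85.94861726393776
445 86.44846565429975
top large 59 mean [446.3  22.3  80. ] circ (446.1323547363281, 22.399681091308594) 11.88566780090332
top pan 301 mean [617.2 255.5  96. ] circ (614.7562866210938, 252.18411254882812) 80.41355895996094
top base ((616.2987670898438, 251.6840057373047), (199.22128295898438, 197.4923553466797), 80.32977294921875)
pan surf [614.7 252.7  71.8] 991
w all ((446.1497497558594, 22.174060821533203), 19.04096794128418)
scene large 55 mean [447.   17.9  80. ] circ (447.467529296875, 17.965862274169922) 15.016740798950195
scene pan 324 mean [616.5 242.   96. ] circ (613.7544555664062, 242.17897033691406) 85.59898376464844
scene base ((616.8572387695312, 248.34478759765625), (202.6265869140625, 199.221435546875), 81.08003997802734)
pan surf [611.4 255.   71.9] 611
w all ((446.3500671386719, 19.236318588256836), 20.504329681396484)
[ 437.6 -121.6  181.3] 72.73372225434048
```

{"api": "send_rows", "payload": {
  "steps": [
    [[0.055,-0.89,0,0,0.8],[0.055,-0.89,0,0,0.8],[0.055,-0.89,0,0,0.8],[0.055,-0.89,0,0,0.8],[0,0,0.5,0,0.8]]
  ]
}}

```text
time_s: 12.05
ee_pos: [449.6, 25.2, 163.9]
ee_rot: [-179.8, -0.5, 0.1]
force: [-0.4, 0.4, 0.1]
gripper_width: 72.7
gripper_force: 0.0
```

{"api": "send_rows", "payload": {
  "steps": [
    [[0,0,0.5,0,0.8],[0,0,0.5,0,0.8],[0,0,0,0,0.8],[0,0,0,0,0.8],[0,0,0,0,0.8]]
  ]
}}

```text
time_s: 12.47
ee_pos: [447.0, 20.7, 122.0]
ee_rot: [180.0, -0.1, -0.1]
force: [-0.3, 0.3, -0.1]
gripper_width: 72.7
gripper_force: 0.0
```

Position matches the weight at (446.5, 21). Descend 103 mm and grip.

{"api": "send_rows", "payload": {
  "steps": [
    [[0,0,0.65,0,0.8],[0,0,0.65,0,0.8],[0,0,0.65,0,0.8],[0,0,0.4,0,0.8],[0,0,0.2,0,0.8]]
  ]
}}

```text
time_s: 12.88
ee_pos: [446.0, 20.9, 18.4]
ee_rot: [180.0, 0.0, -0.1]
force: [0.1, -0.2, -0.3]
gripper_width: 72.7
gripper_force: 0.0
```

{"api": "send_rows", "payload": {
  "steps": [
    [[0,0,0,0,0.8],[0,0,0,0,0.8],[0,0,0,0,0.3],[0,0,0,0,0.3],[0,0,0,0,0.3]]
  ],
  "squeeze": 20
}}

```text
time_s: 13.3
ee_pos: [446.7, 21.4, 20.2]
ee_rot: [180.0, -0.1, -0.0]
force: [0.5, 0.1, -0.6]
gripper_width: 56.0
gripper_force: 0.0
```

{"api": "send_rows", "payload": {
  "steps": [
    [[0,0,0,0,0.3],[0,0,0,0,0.3],[0,0,0,0,0.3],[0,0,0,0,0.3],[0,0,0,0,0.3]]
  ]
}}

```text
time_s: 13.72
ee_pos: [446.1, 21.8, 19.5]
ee_rot: [-180.0, -0.0, -0.0]
force: [-0.8, 2.5, 5.0]
gripper_width: 37.8
gripper_force: 20.0
```

{"api": "send_rows", "payload": {
  "steps": [
    [[0,0,-0.3,0,0.3],[0,0,-0.7,0,0.3],[0,0,-0.9,0,0.3],[0,0,-0.9,0,0.3],[0,0,-0.5,0,0.3]]
  ],
  "squeeze": 30
}}

```text
time_s: 14.13
ee_pos: [446.6, 21.2, 153.7]
ee_rot: [180.0, -0.2, -0.0]
force: [1.2, 0.1, -5.2]
gripper_width: 37.2
gripper_force: 30.0
```

{"api": "send_rows", "payload": {
  "steps": [
    [[0.3,-0.4,0,0,0.3],[0.5,-0.68,0,0,0.3],[0.5,-0.68,0,0,0.3],[0.5,-0.68,0,0,0.3],[0.5,-0.68,0,0,0.3]]
  ]
}}

```text
time_s: 14.55
ee_pos: [537.5, 146.8, 149.6]
ee_rot: [179.9, 0.2, -0.0]
force: [1.0, -0.5, -4.3]
gripper_width: 37.4
gripper_force: 30.0
```

{"api": "send_rows", "payload": {
  "steps": [
    [[0.5,-0.68,0,0,0.3],[0.5,-0.68,0,0,0.3],[0.5,-0.68,0,0,0.3],[0.4,-0.55,0,0,0.3],[0,0,0,0,0.3]]
  ]
}}

```text
time_s: 14.97
ee_pos: [616.3, 254.0, 148.4]
ee_rot: [-179.9, -0.0, 0.1]
force: [0.8, -0.7, -5.9]
gripper_width: 37.6
gripper_force: 30.0
```

{"api": "send_rows", "payload": {
  "steps": [
    [[0,0,0,0,0.3],[0,0,0,0,0.3],[0,0,0,0,0.3],[0,0,0,0,0.3]]
  ]
}}

```text
time_s: 15.3
ee_pos: [613.2, 248.6, 150.9]
ee_rot: [180.0, 0.1, -0.1]
force: [0.2, 1.0, -5.2]
gripper_width: 37.2
gripper_force: 30.0
```

{"api": "send_rows", "payload": {
  "steps": [
    [[0.05,-0.04,0.4,0,0.3],[0,0,0.5,0,0.3],[0,0,0.3,0,0.3],[0,0,0.1,0,0.3],[0,0,0,0,0.3]]
  ]
}}

```text
time_s: 15.72
ee_pos: [615.0, 250.6, 97.9]
ee_rot: [179.9, 0.2, -0.1]
force: [0.2, 0.2, -6.3]
gripper_width: 37.5
gripper_force: 30.0
```

{"api": "send_rows", "payload": {
  "steps": [
    [[0,0,0,0,0.3],[0,0,0,0,0.3],[0,0,0,0,0.3]]
  ]
}}

```text
time_s: 15.97
ee_pos: [616.7, 251.6, 100.4]
ee_rot: [-180.0, -0.1, -0.0]
force: [1.2, 0.4, -4.4]
gripper_width: 37.4
gripper_force: 30.0
```

{"api": "send_rows", "payload": {
  "steps": [
    [[0,0,0.05,0,0.3],[0,0,0.05,0,0.3],[0,0,0,0,0.3],[0,0,0,0,0.3]]
  ]
}}

```text
time_s: 16.3
ee_pos: [615.8, 251.3, 94.9]
ee_rot: [180.0, 0.0, -0.0]
force: [0.1, 0.3, -5.1]
gripper_width: 37.7
gripper_force: 30.0
```

{"api": "send_rows", "payload": {
  "steps": [
    [[0,0,0.03,0,0.3],[0,0,0.03,0,0.3],[0,0,0,0,0.3],[0,0,0,0,0.3]]
  ]
}}

```text
time_s: 16.63
ee_pos: [615.9, 251.3, 92.6]
ee_rot: [180.0, 0.0, -0.0]
force: [1.1, -0.2, -6.0]
gripper_width: 37.2
gripper_force: 30.0
```

{"api": "send_rows", "payload": {
  "steps": [
    [[0,0,0.03,0,0.3],[0,0,0,0,0.3],[0,0,0,0,0.3]]
  ]
}}

```text
time_s: 16.88
ee_pos: [616.1, 251.4, 91.6]
ee_rot: [-180.0, -0.0, -0.0]
force: [0.2, -0.6, -4.8]
gripper_width: 37.4
gripper_force: 30.0
```

{"api": "send_rows", "payload": {
  "steps": [
    [[0,0,0.025,0,0.3],[0,0,0,0,0.3],[0,0,0,0,0.3]]
  ]
}}

```text
time_s: 17.13
ee_pos: [616.2, 251.4, 91.6]
ee_rot: [-180.0, -0.1, -0.0]
force: [-1.9, -0.4, 2.4]
gripper_width: 37.2
gripper_force: 30.0
```

{"api": "send_rows", "payload": {
  "steps": [
    [[0,0,0.02,0,0.3],[0,0,0,0,0.3],[0,0,0,0,0.3]]
  ]
}}

```text
time_s: 17.38
ee_pos: [616.2, 251.4, 91.5]
ee_rot: [-180.0, -0.1, -0.0]
force: [-2.7, -1.3, 5.8]
gripper_width: 37.7
gripper_force: 30.0
```

Seated on the pan, so ease up, release and rise.

{"api": "send_rows", "payload": {
  "steps": [
    [[0,0,-0.03,0,0.3],[0,0,0,0,0.45],[0,0,0,0,0.6],[0,0,0,0,0.65],[0,0,0,0,0.65]]
  ]
}}

```text
time_s: 17.8
ee_pos: [616.2, 251.5, 90.9]
ee_rot: [-180.0, -0.0, -0.0]
force: [-0.5, -0.6, 1.0]
gripper_width: 57.6
gripper_force: 0.0
```

{"api": "send_rows", "payload": {
  "steps": [
    [[0,0,0,0,0.65],[0,0,0,0,0.65],[0,0,-0.3,0,0.65],[0,0,-0.6,0,0.65],[0,0,-0.8,0,0.65]]
  ]
}}

```text
time_s: 18.22
ee_pos: [614.6, 250.8, 157.9]
ee_rot: [179.9, 0.3, -0.0]
force: [0.8, -0.7, -0.2]
gripper_width: 59.4
gripper_force: 0.0
```

{"api": "send_rows", "payload": {
  "steps": [
    [[0,0,-0.9,0,0.65],[-0.9,0,0,0,0.3],[-0.9,0,0,0,0],[-0.9,0,0,0,0],[-0.9,0,0,0,0]]
  ]
}}

```text
time_s: 18.63
ee_pos: [470.6, 251.3, 196.0]
ee_rot: [-180.0, -0.1, -0.1]
force: [0.0, 0.3, -0.1]
gripper_width: 35.5
gripper_force: 0.0
```

```bash
python3 - <<'E'
from h import *
np.set_printoptions(precision=1,suppress=True)
P={}
for n in('top','scene'):
    f=env.grab_frame(n);p=cloud(f);z=p[...,2]
    if n=='top':cv2.imwrite('pics/pan.png',cv2.resize(f['pixels'][170:310,180:340][:,:,::-1],None,fx=4,fy=4,interpolation=2))
    m=(z>105)&(z<165)&(np.hypot(p[...,0]-615,p[...,1]-250)<45);q=p[m]
    print(n,m.sum(),q.mean(0),q[:,2].max(),cv2.minEnclosingCircle(q[:,:2].astype(np.float32)))
print(env.state()['ee_pos'])
E
```

```text
top 177 [609.3 248.9 135.2] 157.94302502615164 ((612.87109375, 252.64950561523438), 20.014223098754883)
scene 177 [617.  241.6 128.6] 155.10154387125522 ((615.4306640625, 247.21116638183594), 21.499866485595703)
[466.6 250.7 195.9]
```

View pics/pan.png

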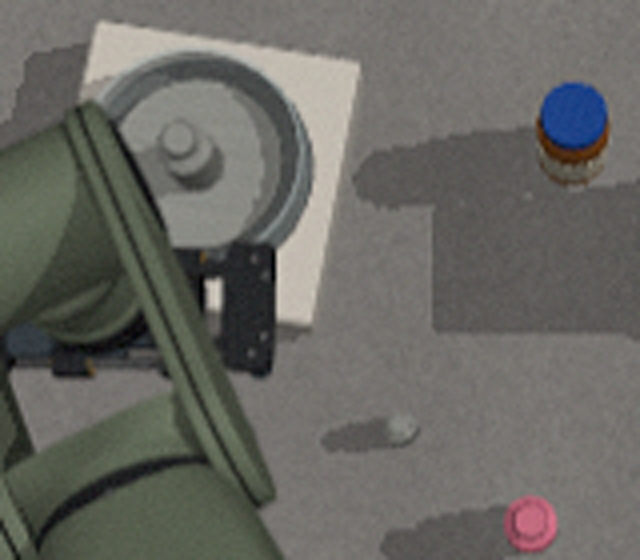

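The crop shows the large weight standing upright in the middle of the pan at (190,150), with the bottle, the small weight and the pink one undisturbed. Now the round key.

{"api": "send_rows", "payload": {
  "steps": [
    [[-0.2,0.6,0,0,0],[-0.2,0.95,0,0,0],[-0.2,0.95,0,0,0],[0,0.95,0,0,0],[0,0.95,0,0,0]]
  ]
}}

```text
time_s: 19.15
ee_pos: [448.3, 74.0, 196.1]
ee_rot: [180.0, -0.1, 0.0]
force: [1.5, 0.0, -0.3]
gripper_width: 0.4
gripper_force: 0.0
```

{"api": "send_rows", "payload": {
  "steps": [
    [[0,0.95,0,0,0],[0,0.95,0,0,0],[0,0.95,0,0,0],[0,0.95,0,0,0],[0,0.95,0,0,0]]
  ]
}}

```text
time_s: 19.57
ee_pos: [448.5, -116.9, 196.2]
ee_rot: [179.9, -0.1, -0.0]
force: [0.4, -1.0, -1.3]
gripper_width: 0.8
gripper_force: 0.0
```

{"api": "send_rows", "payload": {
  "steps": [
    [[0,0.95,0,0,0],[0,0.4,0,0,0],[0,0,0,0,0],[0,0,0,0,0],[0,0,0,0,0]]
  ]
}}

```text
time_s: 19.98
ee_pos: [448.1, -168.1, 195.3]
ee_rot: [-180.0, -0.0, -0.0]
force: [-0.6, 0.8, 0.1]
gripper_width: 0.5
gripper_force: 0.0
```

{"api": "send_rows", "payload": {
  "steps": [
    [[0,0,0.6,0,0],[0,0,0.8,0,0],[0,0,0.8,0,0],[0,0,0.4,0,0],[0,0,0,0,0]]
  ]
}}

```text
time_s: 20.4
ee_pos: [445.3, -166.0, 87.9]
ee_rot: [-179.8, 0.4, 0.1]
force: [-1.9, -0.1, 0.2]
gripper_width: 0.6
gripper_force: 0.0
```

{"api": "send_rows", "payload": {
  "steps": [
    [[0,0,0,0,0],[0,0,0,0,0],[0,0,0,0,0],[0,0,0,0,0]]
  ]
}}

```text
time_s: 20.73
ee_pos: [448.9, -168.7, 92.4]
ee_rot: [179.9, -0.2, 0.0]
force: [0.4, 0.9, 0.0]
gripper_width: 0.7
gripper_force: 0.0
```

{"api": "send_rows", "payload": {
  "steps": [
    [[0.3,0.03,0,0,0],[0.4,0,0,0,0],[0.3,0,0,0,0],[0.15,0,0,0,0],[0,0,0,0,0]]
  ]
}}

```text
time_s: 21.15
ee_pos: [495.3, -170.0, 91.6]
ee_rot: [180.0, -0.1, 0.0]
force: [-0.6, -0.9, -0.6]
gripper_width: 0.3
gripper_force: 0.0
```

{"api": "send_rows", "payload": {
  "steps": [
    [[0,0,0,0,0],[0,0,0,0,0],[0,0,0,0,0],[0,0,0,0,0]]
  ]
}}

```text
time_s: 21.48
ee_pos: [493.2, -169.7, 91.0]
ee_rot: [180.0, 0.0, -0.0]
force: [0.9, -0.0, 0.4]
gripper_width: 0.4
gripper_force: 0.0
```

{"api": "send_rows", "payload": {
  "steps": [
    [[0.1,0,0.1,0,0],[0.05,0,0,0,0],[0,0,0,0,0],[0,0,0,0,0]]
  ]
}}

```text
time_s: 21.82
ee_pos: [498.5, -169.8, 86.5]
ee_rot: [-180.0, 0.2, -0.0]
force: [-4.8, -1.0, 0.1]
gripper_width: 0.3
gripper_force: 2.4
```

{"api": "send_rows", "payload": {
  "steps": [
    [[0,0,0.1,0,0],[0,0,0,0,0],[0,0,0,0,0]]
  ]
}}

```text
time_s: 22.07
ee_pos: [498.5, -169.6, 82.4]
ee_rot: [-180.0, 0.2, -0.0]
force: [-5.5, -1.2, -0.4]
gripper_width: 0.2
gripper_force: 2.6
```

{"api": "send_rows", "payload": {
  "steps": [
    [[0,0,0.1,0,0],[0,0,0,0,0],[0,0,0,0,0]]
  ]
}}

```text
time_s: 22.32
ee_pos: [498.6, -169.7, 78.9]
ee_rot: [-180.0, 0.1, -0.0]
force: [-7.4, -1.2, 4.0]
gripper_width: 0.2
gripper_force: 4.5
```

{"api": "send_rows", "payload": {
  "steps": [
    [[0,0,0.08,0,0],[0,0,0,0,0],[0,0,0,0,0]]
  ]
}}

```text
time_s: 22.57
ee_pos: [498.6, -169.7, 76.2]
ee_rot: [-180.0, 0.1, -0.0]
force: [-8.7, -0.4, 7.2]
gripper_width: -0.1
gripper_force: 5.8
```

{"api": "send_rows", "payload": {
  "steps": [
    [[0,0,0.04,0,0],[0,0,0,0,0],[0,0,0,0,0]]
  ]
}}

```text
time_s: 22.82
ee_pos: [498.7, -169.7, 75.1]
ee_rot: [180.0, 0.1, -0.0]
force: [-9.6, 0.3, 9.4]
gripper_width: 0.3
gripper_force: 6.8
```

{"api": "send_rows", "payload": {
  "steps": [
    [[0,0,0.03,0,0],[0,0,0,0,0],[0,0,0,0,0]]
  ]
}}

```text
time_s: 23.07
ee_pos: [498.7, -169.8, 74.3]
ee_rot: [180.0, 0.1, -0.0]
force: [-10.3, 0.1, 12.3]
gripper_width: 0.4
gripper_force: 7.4
```

{"api": "send_rows", "payload": {
  "steps": [
    [[0,0,0.03,0,0],[0,0,0,0,0],[0,0,0,0,0]]
  ]
}}

```text
time_s: 23.32
ee_pos: [498.7, -169.8, 73.5]
ee_rot: [180.0, 0.1, -0.0]
force: [-11.1, -0.5, 14.3]
gripper_width: 0.7
gripper_force: 10.0
```

{"api": "send_rows", "payload": {
  "steps": [
    [[0,0,0.03,0,0],[0,0,0,0,0],[0,0,0,0,0]]
  ]
}}

```text
time_s: 23.57
ee_pos: [498.8, -169.9, 73.2]
ee_rot: [180.0, 0.0, -0.0]
force: [-13.8, 1.4, 20.2]
gripper_width: 0.3
gripper_force: 13.1
```

{"api": "send_rows", "payload": {
  "steps": [
    [[-0.06,0,-0.2,0,0],[-0.2,0,-0.4,0,0],[-0.4,0,-0.5,0,0],[-0.6,0,-0.5,0,0],[-0.6,0,-0.5,0,0]]
  ]
}}

```text
time_s: 23.98
ee_pos: [426.0, -169.8, 155.5]
ee_rot: [180.0, -0.1, 0.0]
force: [-0.1, 0.4, 0.0]
gripper_width: 0.3
gripper_force: 0.0
```

{"api": "send_rows", "payload": {
  "steps": [
    [[-0.5,0.6,0,0,0],[0,0.6,0,0,0],[0,0.6,0,0,0],[0,0.6,0,0,0],[0,0.6,0,0,0]]
  ]
}}

```text
time_s: 24.4
ee_pos: [406.3, -291.3, 155.2]
ee_rot: [179.9, -0.2, -0.0]
force: [-0.2, -0.2, -0.6]
gripper_width: 0.7
gripper_force: 0.0
```

{"api": "send_rows", "payload": {
  "steps": [
    [[0,0.6,0,0,0],[0,0.6,0,0,0],[0,0,0,0,0],[0,0,0,0,0],[0,0,0,0,0]]
  ]
}}

```text
time_s: 24.82
ee_pos: [405.6, -337.4, 154.5]
ee_rot: [-180.0, -0.0, -0.0]
force: [-0.6, -0.5, -0.5]
gripper_width: 0.1
gripper_force: 0.0
```

```bash
python3 - <<'E'
from h import *
f=env.grab_frame('top')
cv2.imwrite('pics/end.png',f['pixels'][:,:,::-1])
B=cloud(f)
for u in(378,402,427,445): print(u,np.median(B[239:245,u-3:u+4,2]))
s=env.state();print(s['ee_pos'],s['force'])
E
```

```text
378 87.21521815749975
402 85.91295411656063
427 85.39641682680065
445 84.42605696771284
[ 405.56197167 -337.02552143  154.54805453] [-0.48210213  0.01184826  0.68612392]
```

View pics/end.png

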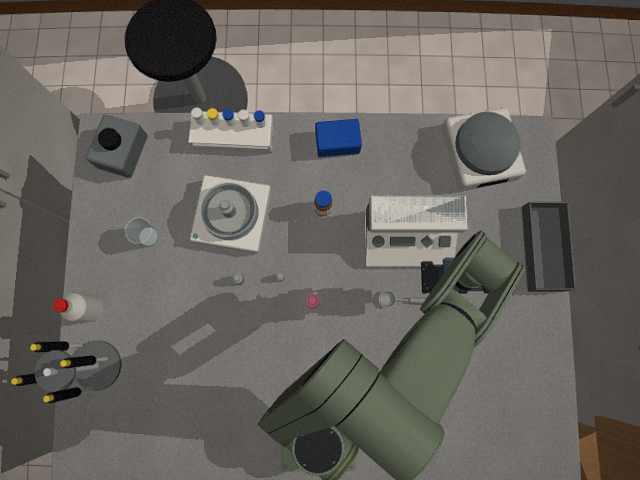

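The weight stands in the pan at (226,208). All four keys read out at z≈85 along row 241, the other things are in place, and the arm is clear.

```bash
python3 -c "
from workcell import env
print(env.job_done())"
```

```text
the job is handed in; nothing more can be done
None
```

I pressed the bar, square and round keys in order, with the large weight placed upright mid-pan before the round key, and handed the job in at about 25 s; no verdict came back. The bar press is inferred from the force readings: the finger slid off its edge just at full travel.

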